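Load a cell carrier through the sprung flap door of a test bay

ROBOT

A 7-joint arm with a two-finger parallel gripper is mounted at the origin on the work surface. World frame = base frame: x ahead of the robot, y to its left, z up, the work surface at z = 0. Lengths are in m, angles in rad, forces in N, time in s.
With the tool pointing down it reaches from about 0.4 to 0.85 m from the base axis. Payload 4.4 kg.
Tool frame: the origin (TCP) lies midway between the tips of the shut fingers; the grasp point (between the pads) lies 19 mm behind it; z points along the fingers, y is the line along which they close (so a half turn about z gives the same grasp; the last joint's range is limited). The gripper opens to 94 mm and grips with 3 to 60 N. Pads are 16 mm wide; open, the fingers measure 119 mm over their backs; the gripper's body (75 mm by 177 mm) begins 78 mm behind the grasp point.
Start: joints at [-1.256, 0.628, 0.038, 1.517, -0.027, 0.996, -0.02], TCP at [0.242, 0.603, 0.205] pointing down, gripper open.
Joint ranges: [-3.06, 3.06], [-0.37, 2.12], [-1.25, 1.32], [0.18, 2.47], [-1.1, 4.24], [0.23, 1.98], [-2.94, 2.94]. Speed limits (rad/s): [2.57, 2.57, 3.14, 3.14, 3.14, 3.14, 3.14].

INTERFACE

Orientations are given as a rotation vector (axis times angle).
In Python, from station import read_state, snapshot, camera_model, workorder gives the robot as it stands.
- The arm moves only by the tool servo_tool, never from a script. Its arguments are lists of equal length, an entry for each row: "grip": the opening, from 0 (shut) to 1 (fully open); "delta_pos": the shift along the tool's x, y, z in fractions of the full range, 1 being 1 m, a list of three; "dr": the turn, a rotation vector about the tool's x, y, z in fractions of the full range, 1 being 2 pi rad, a list of three. In form: {"grip": [grip, ...], "delta_pos": [[x, y, z], ...], "dr": [[rx, ry, rz], ...]}. A call has 1 to 20 rows; each row is the pose to reach, as a shift and turn from the pose commanded when the call began, along the tool's axes at that moment; what a row does not reach only later rows make up. A row lasts 1/8 s, in which the tool goes at most 62.5 mm and 10.7 degrees, less where a joint would pass 70% of its speed; a pose out of reach is approached as far as the arm can. Shift and turn numbers lie between -1 and 1, and a call with a number outside is refused. A call with a gripper value outside its range is refused whole. The fingers move at their own pace and stop on an object; the grip force is fixed at half the most. Time passes only in rows, so rows that repeat a pose let the fingers close. It gives the time, the measured TCP pose, the force, the opening and the grip force at its end, in the units of the state.
- read_state(): the state, without advancing time (a new reading comes with each control period).
- snapshot(name): name is "side" or "top" or "wrist"; returns (picture, depth): 384x512x3 uint8, red, green, blue; 384x512 float32, m along the optical axis (not along the pixel's ray), 0 where there is no reading.
- camera_model(name): a dict with "mtx" (3x3 intrinsics, pixels), "world_to_cam" (4x4, takes a point from world to camera coordinates); the wrist camera has in their place "T_tool_cam" (4x4, takes a point from camera to tool coordinates, whose origin is the TCP and whose axes are the flange's). Camera axes: x right, y down, z forward; pixel columns grow to the right and rows downward; lengths in m; the calibration is good to about 2 mm. A picture is of the moment at which its call begins: read the wrist's pose just before it. camera_model takes no time and is no camera call.
- workorder.job_done(): hands the job in; it is judged then, once.
The state is a dict: "time": time; "qpos": joint angles; "joint_vel": joint speeds; "joint_efforts": joint torques, N m; "eef_pos": TCP position; "orientation": TCP orientation; "ft_force": force on the tool from outside, world axes, zero at the start; "ft_torque": the same for the moment, N m; "gripper_width": finger opening in m; "gripper_force": force on a finger pad.
Only numpy, scipy, OpenCV 4.12 (cv2) and the standard library are available. Lean on these libraries where they do the work, as an engineer would, in place of code of your own. Each camera call takes 0.05 s, during which the arm holds its last target. There are 200 camera calls.

TASK

Take the coin-cell carrier by its post and push it, nose first, through the sprung flap door of the test bay until it is fully home against the end stop, with both flaps shut behind it; then let go of it. Feel for the stop and be gentle: while pushing it in, never press on the bay, with carrier or gripper, with more than 20 N. Leave the other things on the bench where they are.

Things in the scene. Friction and masses are not known exactly. Their poses are not given: they have to be found in the camera images.
- carrier: smooth grey plastic plate 70 long (its x) x 52 wide (y) x 14 mm thick holding four coin cells, with an upright aluminium post in its middle, 20 (x) x 14 mm (y), to 66 mm above the underside. Origin: middle of the underside. +x is the nose, tapered at 45 degrees over the last 12 mm from 52 to 28 mm wide. 0.12 to 0.21 kg; it slides easily (friction under 1 N) but tips and binds if pressed down
- carrier_nose (a point): middle of the carrier's flat nose face, at the underside, 35 mm ahead of the carrier's origin along its x
- post_top (a point): middle of the top of the carrier's post, 66 mm above its underside. Grip the post here from above, fingers closing along the carrier's y, fingertips at least 34 mm above the underside (at most 32 mm below this point) so that they pass over the bay's roof
- bay: test bay fixed to the bench, standing elsewhere each time: a lane along its +x, away from the robot. Origin: on the bench, under the middle of the flap door; y is left, z up. Floor plate 8 mm thick, 120 mm wide, from x = -110 to 160 mm; then a green housing to x = 240 mm, 70 mm tall. Open apron and guides before the door (x below 0), roofed tunnel behind it
- apron (a point): point on the floor of the open apron, 65 mm before the door, 8 mm above the bench, axes as the bay's; set the carrier down about here. Two side guides, 24 mm tall above the floor, stand 56 mm apart from the door back to 34 mm before it, then flare out to about 82 mm apart at 62 mm before it
- door_mid (a point): middle of the flap door's threshold, on the lane's floor, 8 mm above the bench, axes as the bay's (x points in). The door is two steel leaves, each 35 mm from hinge to tip and 21 mm tall, hinged 36 mm left and right of the middle, opening only inwards
- roof_slot (a point): middle of the slot in the tunnel's pale clear plastic roof: 80 mm behind the door, at the roof's top, 38 mm above the bench. The tunnel is 56 mm wide (wider for the first 40 mm, where the leaves fold away) and 26 mm high inside. The slot, 24 mm wide along the tunnel's middle and open at the door end, lets the post through; the plate cannot enter from above, only through the door
- lane_end (a point): end of the lane's floor at the green housing, 160 mm behind the door. Before it, inside the tunnel, stands a rigid dark steel end stop, 50 mm wide, set by hand: its face is anywhere from 110 to 134 mm behind the door; it is not measured and must be felt for
- flap_left (a joint): left leaf of the flap door, rad: 0 shut, about 1.3 while the carrier passes, 1.6 at most. A light spring shuts it; pushing the carrier through both leaves takes some 1 to 5 N. They can shut only when the carrier's tail is 36 mm behind the door (its nose 106 mm behind it)
- flap_right (a joint): right leaf of the flap door, likewise: 0 shut, about 1.3 while the carrier passes
- pin (a joint): small brass contact pin in the middle of the end stop, standing 4 mm out of its face towards the door on a weak spring (under 0.15 N, less than the carrier's friction). Travel in m: 0 fully out, 0.004 flush, when the carrier's nose touches the stop
- jar: round white plastic jar, blue cap, 56 mm diameter, 85 mm tall, origin under its middle; bystander
- die: stepped steel punch die, 52 mm diameter foot, 30 mm tall, origin under its middle; bystander
- dish: shallow glass dish, 64 mm across, 22 mm tall, origin under its middle; bystander
- spatula: steel lab spatula with a wooden handle, 170 mm long, lying flat; bystander
- cell_tray: white divided plastic tray, 100 x 70 x 22 mm, origin under its middle; bystander
- spacer: brass ring, 40 mm outside, 22 mm hole, 10 mm thick, origin under its middle; bystander
Not all that is in view belongs to the job. There is more than one size of the carrier; the one meant has the size given above.

How it is judged:
By the outcome, as a careful person would: the job done as asked, in the order asked, and still so for the second after the job is handed in, with the robot touching nothing.
It also fails if it takes over 58 s, if anything falls off the work surface, if the arm or the gripper's body presses on something with over 40 N, if the wrist force passes 120 N, or if a joint passes its speed limit or range.

## Working session

There is one attempt and no reset: what is moved stays moved. The work goes in short steps, Python scripts to look and compute and a tool call to move; the robot and the scene stay as the last step left them, time stands still between calls to the robot, and variables do not carry over. Pictures are saved under pics/ and viewed, at most 10 in all, crops included, and the job is handed in when it is done.

Besides the shell and the picture viewer there is one more tool, called as name(argument=value, ...) on one line, values as JSON. servo_tool: Moves the arm, as the interface text tells. Its arguments: {"type":"object","properties":{"grip":{"type":"array"},"delta_pos":{"type":"array"},"dr":{"type":"array"}},"required":["grip","delta_pos","dr"]}

```bash
mkdir -p pics
cat > h.py <<'E'
import numpy as np, cv2
from scipy.spatial.transform import Rotation as R
from station import read_state, snapshot, camera_model, workorder
def save(n,im,s=1): cv2.imwrite(f'pics/{n}.png',cv2.resize(im[:,:,::-1],None,fx=s,fy=s,interpolation=cv2.INTER_CUBIC))
def cam(name):
    m=camera_model(name)
    if name=='wrist':
        s=read_state(); T=np.eye(4); T[:3,:3]=R.from_rotvec(s['orientation']).as_matrix(); T[:3,3]=s['eef_pos']
        return np.array(m['mtx']),T@np.array(m['T_tool_cam'])
    return np.array(m['mtx']),np.linalg.inv(np.array(m['world_to_cam']))
def ray(uv,z,K,T):
    uv=np.atleast_2d(uv).astype(float); d=np.c_[uv,np.ones(len(uv))]@np.linalg.inv(K).T@T[:3,:3].T
    o=T[:3,3]; return o+d*((z-o[2])/d[:,2])[:,None]
def cloud(dep,K,T):
    v,u=np.mgrid[:dep.shape[0],:dep.shape[1]]
    p=np.stack([u,v,np.ones_like(u)],-1)@np.linalg.inv(K).T*dep[...,None]
    return p@T[:3,:3].T+T[:3,3]
E
python3 - <<'E'
from h import *
s=read_state(); print(s)
K,T=cam('top');im,d=snapshot('top');np.savez('top.npz',im=im,d=d,K=K,T=T);save('top1',im,1.5);print(T)
K,T=cam('side');im,d=snapshot('side');np.savez('side.npz',im=im,d=d,K=K,T=T);save('side1',im,1.5);print(T)
E
```

```text
{'time': 0.0, 'qpos': array([-1.25581389,  0.62927875,  0.0384113 ,  1.51832388, -0.02700099,
        0.99630481, -0.02000546]), 'joint_vel': array([-0.00040016,  0.00040935, -0.00192365, -0.00094794, -0.00261682,
       -0.00086546,  0.0015442 ]), 'joint_efforts': array([ 4.58212944e-04, -5.49735367e+01,  1.14350639e+00, -1.86631018e+01,
       -5.22288471e-02,  2.36745895e-02,  1.63200198e-04]), 'eef_pos': array([0.24128636, 0.60286455, 0.20461134]), 'orientation': array([-5.94429528e-01, -3.08449600e+00,  2.77311590e-03]), 'ft_force': array([-0.43603251, -0.14890432,  0.18875417]), 'ft_torque': array([ 0.0337892 ,  0.03992329, -0.0136771 ]), 'gripper_force': 0.0, 'gripper_width': 0.09374872338964105}
[[ 0.01244462 -0.99943224  0.03131028  0.49061722]
 [-0.99982961 -0.01201042  0.01401787 -0.05611872]
 [-0.01363387 -0.03147939 -0.99941141  1.35528663]
 [ 0.          0.          0.          1.        ]]
[[ 0.70793798 -0.37074946  0.60113946 -0.16953562]
 [-0.70625668 -0.36555066  0.60627899 -0.76831233]
 [-0.00503068 -0.85376669 -0.52063148  0.70604267]
 [ 0.          0.          0.          1.        ]]
```

View pics/top1.png

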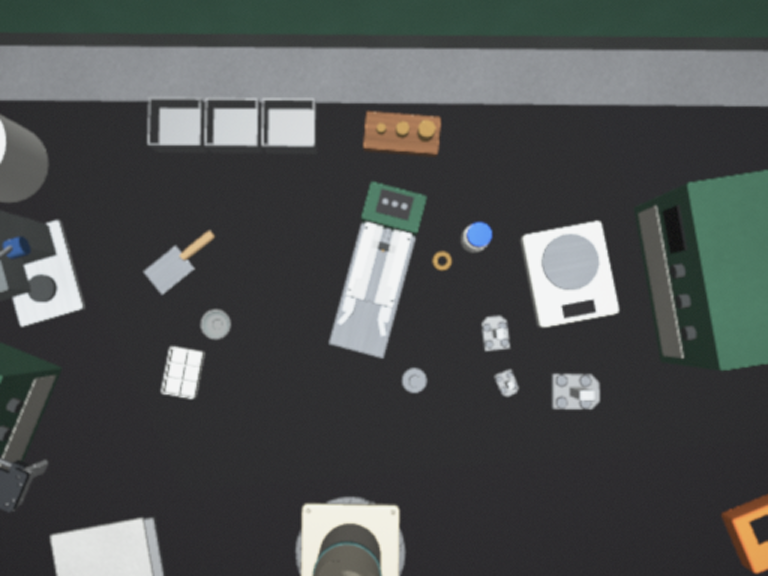

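View pics/side1.png

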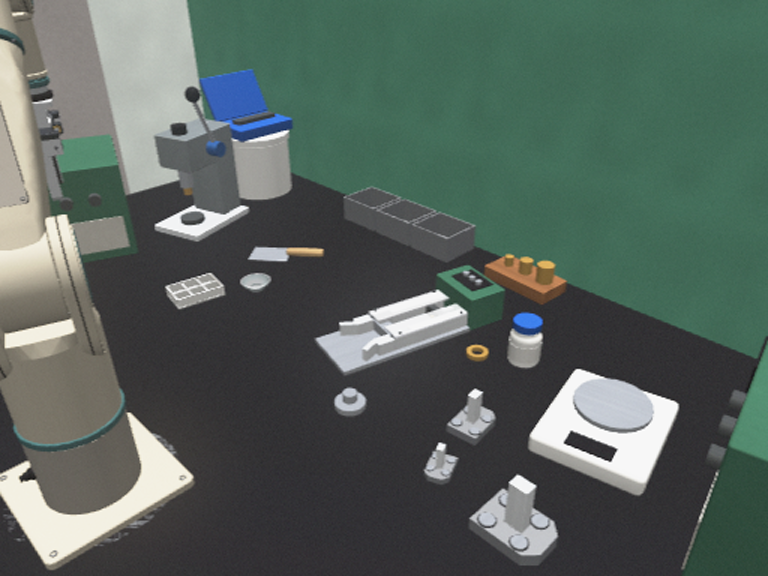

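Candidates for the carrier are three grey plates with posts. In the 1.5x top picture they are at (495,333), (507,383) and (575,391); in the side picture at (471,420), (440,465) and (515,525). The bay lies at about (380,270) in top. I'll measure the plates next.

Run:
```python
from h import *
z=np.load('top.npz');im,d,K,T=[z[k] for k in('im','d','K','T')]
P=cloud(d,K,T)
print('bench z',np.median(P[200:300,180:200,2]))
hsv=cv2.cvtColor(im,cv2.COLOR_RGB2HSV)
m=((hsv[...,2]>80)&(hsv[...,1]<70)).astype(np.uint8)
n,l,st,c=cv2.connectedComponentsWithStats(m)
for i in range(1,n):
    x,y,w,h,a=st[i]
    if a>60 and 60<c[i][1]<300 and 90<c[i][0]<410:
        pts=np.argwhere(l==i)[:,::-1]
        zz=P[l==i][:,2]
        g=ray(pts,0.014,K,T)[:,:2]
        r=cv2.minAreaRect((g*1000).astype(np.float32))
        print(c[i].round(1),a,'rect',np.round(r[0],1),np.round(r[1],1),round(r[2],1),'z pct',np.percentile(zz,[5,50,95]).round(4))
save('crop1',im[200:285,310:410],6)
```

```text
bench z -1.4382738361518044e-05
[262.9 135.4] 184 rect [744.1 -85.4] [74.4 53. ] 75.3 z pct [0.0676 0.0722 0.0802]
[247.9 192.5] 3337 rect [561.8 -40.1] [124.7 280.1] 75.6 z pct [0.0021 0.0121 0.041 ]
[379.4 181.4] 3492 rect [ 598.3 -462.1] [208.4 179.8] 11.5 z pct [0.004  0.0355 0.0501]
[313.  161.2] 104 rect [ 666.8 -252. ] [60.5 41.7] 40.9 z pct [-0.002   0.0467  0.0685]
[111.9 179.6] 611 rect [600.7 397.2] [ 69.4 104.1] 39.9 z pct [-0.003   0.0023  0.0073]
[143.3 215.8] 346 rect [480.5 297.9] [64.5 64.9] 0.7 z pct [-0.0006  0.0124  0.0232]
[329.9 221.9] 402 rect [ 470.4 -303.7] [75.3 57.6] 7.1 z pct [0.0003 0.0141 0.0638]
[121.1 247.9] 839 rect [376.7 366.5] [ 81.4 108.8] 80.4 z pct [-0.0015  0.0049  0.0228]
[275.9 253.1] 240 rect [ 367.4 -132.1] [51.1 51.3] 0.8 z pct [-0.0013  0.013   0.0316]
[337.4 254.9] 222 rect [ 363.2 -328.9] [55.5 42.2] 22.2 z pct [-0.0018  0.0096  0.0461]
[383.  260.6] 743 rect [ 348.3 -475. ] [73.1 99.1] 0.8 z pct [0.0057 0.0201 0.0911]
```

View pics/crop1.png

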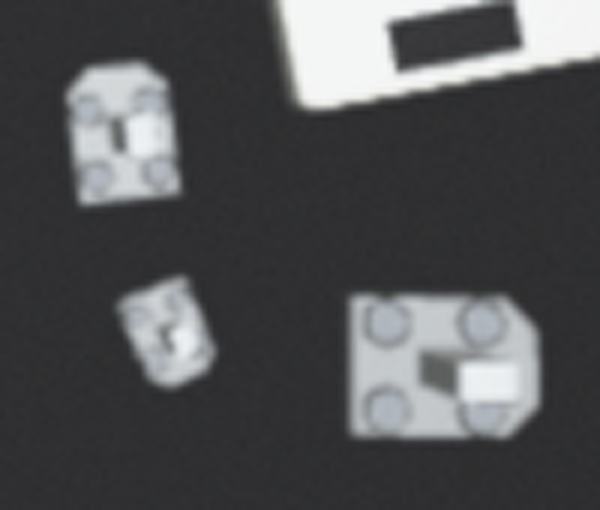

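The carrier at top pixel (329.9,221.9) measures about 75x57 mm with its post top at about 64 mm. That fits 70x52x66 with edge bleed. The other two measure about 55x42x46 and 99x73x91, so they are the wrong sizes. Its nose faces up in the image (+x). I'll fly the wrist camera over the bay first, then over the carrier.

```bash
cat >> h.py <<'E'
def plan(tgts):
    "tgts: (x,y,z,yaw of tool y-axis deg); prints tool-frame delta and dr"
    s=read_state(); Q=R.from_rotvec(s['orientation']); p=s['eef_pos']
    for x,y,z,a in tgts:
        a=np.radians(a); yv=np.array([np.cos(a),np.sin(a),0]); zv=np.array([0,0,-1.]); M=np.c_[np.cross(yv,zv),yv,zv]
        print((x,y,z),'dp',Q.inv().apply(np.array([x,y,z])-p).round(4),'dr',(Q.inv()*R.from_matrix(M)).as_rotvec().round(4))
E
python3 - <<'E'
from h import *
plan([(.42,.35,.33,75.5),(.50,-.03,.36,75.5),(.45,-.30,.27,93)])
print(camera_model('wrist'))
E
```

```text
(0.42, 0.35, 0.33) dp [-0.2599 -0.1686 -0.125 ] dr [-1.600e-03 -1.000e-04 -1.277e-01]
(0.5, -0.03, 0.36) dp [-0.4754 -0.4917 -0.1545] dr [-1.600e-03 -1.000e-04 -1.277e-01]
(0.45, -0.3, 0.27) dp [-0.5293 -0.7608 -0.0641] dr [-1.600e-03 -3.000e-04 -4.331e-01]
{'mtx': array([[281.22250328,   0.        , 255.67406278],
       [  0.        , 281.22250328, 190.40599578],
       [  0.        ,   0.        ,   1.        ]]), 'T_tool_cam': array([[ 1.64086794e-04, -9.61392648e-01, -2.75180213e-01,
         8.11179317e-02],
       [ 9.99999946e-01,  2.36252935e-04, -2.29104586e-04,
        -5.42443503e-04],
       [ 2.85271598e-04, -2.75180161e-01,  9.61392635e-01,
        -1.79521538e-01],
       [ 0.00000000e+00,  0.00000000e+00,  0.00000000e+00,
         1.00000000e+00]])}
```

The rows are not in the units I measure in: turns go in shares of 2 pi rad. I convert before sending: -0.08 rad / 6.2832 = -0.0127.

servo_tool(grip=[1,1,1,1,1,1,1,1,1,1,1,1,1,1,1], delta_pos=[[-0.052,-0.034,-0.015],[-0.104,-0.067,-0.03],[-0.156,-0.1,-0.035],[-0.208,-0.135,-0.035],[-0.26,-0.17,-0.035],[-0.3,-0.22,-0.035],[-0.335,-0.27,-0.035],[-0.37,-0.32,-0.035],[-0.405,-0.37,-0.035],[-0.44,-0.42,-0.035],[-0.46,-0.46,-0.035],[-0.475,-0.49,-0.035],[-0.475,-0.49,-0.035],[-0.475,-0.49,-0.035],[-0.475,-0.49,-0.035]], dr=[[0,0,-0.0032],[0,0,-0.0064],[0,0,-0.0095],[0,0,-0.0127],[0,0,-0.0159],[0,0,-0.0204],[0,0,-0.0204],[0,0,-0.0204],[0,0,-0.0204],[0,0,-0.0204],[0,0,-0.0204],[0,0,-0.0204],[0,0,-0.0204],[0,0,-0.0204],[0,0,-0.0204]])

```text
time: 1.98
eef_pos: [0.5003, -0.0264, 0.2403]
orientation: [-0.392, -3.117, -0.001]
ft_force: [-0.1, 0.6, -0.8]
gripper_width: 0.094
gripper_force: 0.0
```

Run:
```python
from h import *
s=read_state();print(s['time'],s['eef_pos'],s['orientation'],abs(s['joint_vel']).max())
K,T=cam('wrist');im,d=snapshot('wrist');np.savez('w1.npz',im=im,d=d,K=K,T=T);save('w1',im,1.5)
plan([(.45,-.30,.22,93)])
```

```text
1.975 [ 0.50028967 -0.02637066  0.24033363] [-3.92135477e-01 -3.11653996e+00 -1.03350801e-03] 0.004118470699629408
(0.45, -0.3, 0.22) dp [-0.019  -0.2775  0.0202] dr [ 5.000e-04 -2.000e-04 -3.028e-01]
```

View pics/w1.png

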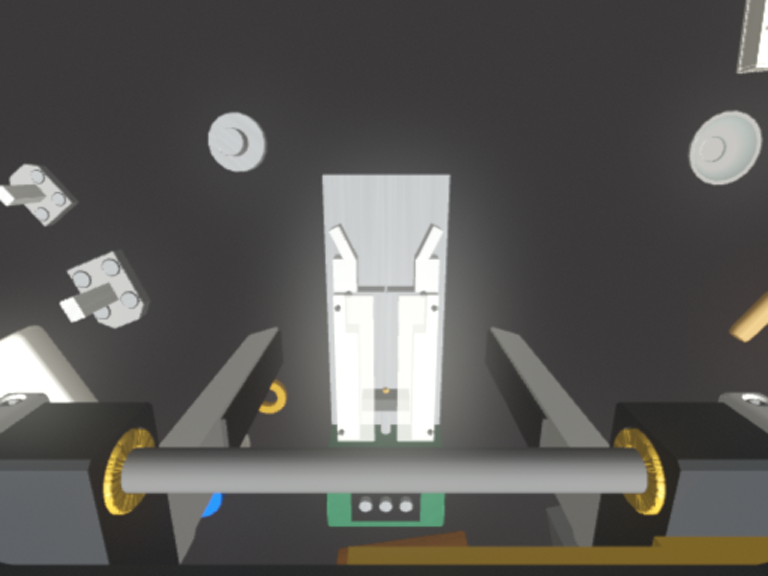

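The wrist view shows the bay nose-down. The apron's front corners are at (322,176) and (450,175), the leaves meet at (386,290), and the stop with its brass pin is at about (386,392). The target carrier is at (108,290). I'll fit the bay's edges now.

```bash
cat > bay.py <<'E'
from h import *
z=np.load('w1.npz');im,d,K,T=[z[k] for k in('im','d','K','T')]
g=cv2.GaussianBlur(cv2.cvtColor(im,cv2.COLOR_RGB2GRAY),(0,0),.8).astype(float)
def edge(line,a,b):
    dd=np.diff(line[a:b]); i=np.argmax(abs(dd)); w=abs(dd[max(i-2,0):i+3]); return a+.5+(np.arange(max(i-2,0),max(i-2,0)+len(w))*w).sum()/w.sum()
L=np.array([(edge(g[v],200,225),v) for v in range(122,150)])
Rr=np.array([(edge(g[v],288,312),v) for v in range(122,150)])
F=np.array([(u,edge(g[:,u],108,126)) for u in range(222,294)])
l,r,f=[ray(q,.008,K,T)[:,:2] for q in(L,Rr,F)]
def fit(p):
    vx,vy,x,y=cv2.fitLine(p.astype(np.float32),cv2.DIST_HUBER,0,1e-4,1e-4).ravel(); return np.array([vx,vy]),np.array([x,y])
for n,q in(('l',l),('r',r),('f',f)):
    v,c=fit(q); print(n,np.degrees(np.arctan2(v[1],v[0])).round(2),c.round(4))
(vl,cl),(vr,cr),(vf,cf)=fit(l),fit(r),fit(f)
x=vl*np.sign(vl[0])+vr*np.sign(vr[0]); x/=np.linalg.norm(x); y=np.array([-x[1],x[0]])
print('width',(cl-cr)@y)
yaw=np.degrees(np.arctan2(x[1],x[0]))
mid=(cl+cr)/2; front=mid+x*((cf-mid)@x); door=front+.110*x
print('yaw',yaw,'front',front,'door',door,'apron',door-.065*x)
C=cloud(d,K,T); print('floor z',np.median(C[120:145,225:290,2]),'roof z',np.median(C[235:255,225:245,2]))
# projections for check
Ti=np.linalg.inv(T)
def proj(b,zz):
    p=np.r_[door+x*b[0]+y*b[1],zz]; q=K@(Ti[:3,:3]@p+Ti[:3,3]); return (q[:2]/q[2]).round(1)
for b,zz in(((0,0),.029),((160,60),.008),((-34,28),.032),((-34,-28),.032),((240,60),.07),((240,-60),.07)): print(b,proj(np.array(b)/1000,zz)*1.5)
E
python3 bay.py
python3 - <<'E'
import numpy as np,cv2
im=np.load('w1.npz')['im']
cv2.imwrite('pics/bay.png',cv2.resize(im[145:300,205:310,::-1],None,fx=3.8,fy=3.8,interpolation=cv2.INTER_CUBIC))
E
```

```text
l -14.27 [ 0.4451 -0.0731]
r -14.37 [0.4713 0.0448]
f 75.65 [ 0.4294 -0.0091]
width -0.12074934
yaw -14.31935 front [ 0.42989323 -0.00696657] door [ 0.5364758  -0.03417246] apron [ 0.4734952  -0.01809625]
floor z 0.008351687201349156 roof z 0.03835407086815776
(0, 0) [385.35 292.05]
(160, 60) [438.75 423.3 ]
(-34, 28) [415.2 258.3]
(-34, -28) [355.65 258.3 ]
(240, 60) [443.55 526.35]
(240, -60) [327.15 526.5 ]
```

View pics/bay.png

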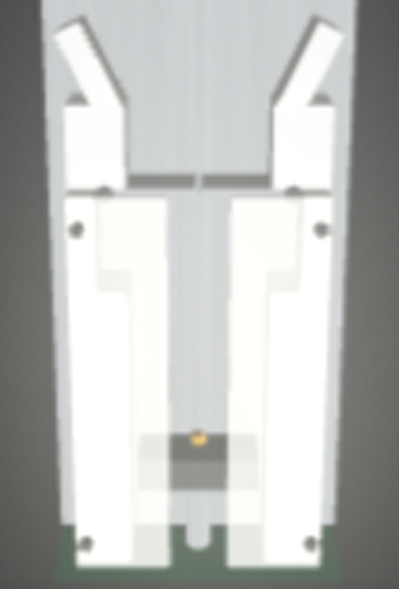

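To row units: -0.303 rad / 6.2832 = -0.0482.

servo_tool(grip=[1,1,1,1,1,1,1,1], delta_pos=[[-0.003,-0.05,0],[-0.007,-0.1,0.005],[-0.01,-0.15,0.01],[-0.015,-0.2,0.015],[-0.018,-0.25,0.02],[-0.02,-0.278,0.02],[-0.02,-0.278,0.02],[-0.02,-0.278,0.02]], dr=[[0,0,-0.0095],[0,0,-0.0191],[0,0,-0.0286],[0,0,-0.0382],[0,0,-0.0477],[0,0,-0.0482],[0,0,-0.0482],[0,0,-0.0482]])

```text
time: 3.02
eef_pos: [0.4509, -0.3002, 0.2203]
orientation: [-0.082, 3.14, 0.002]
ft_force: [-0.3, -0.4, 0.2]
gripper_width: 0.0941
gripper_force: 0.0
```

The bay fit agrees with the given sizes: width 120.7 mm, floor z 8 mm, roof z 38 mm, and the projected door and guides line up. The crop shows both leaves shut and the stop's face at crop row 435. Next is the carrier.

```bash
cat > car.py <<'E'
from h import *
K,T=cam('wrist');im,d=snapshot('wrist');np.savez('w2.npz',im=im,d=d,K=K,T=T);save('w2',im,1.5)
z=np.load('bay.npz') if 0 else None
P=cloud(d,K,T)
near=np.hypot(P[...,0]-.47,P[...,1]+.304)<.06
for lo,hi,zz,n in((.056,.076,.066,'post'),(.007,.022,.014,'plate')):
    m=(near&(P[...,2]>lo)&(P[...,2]<hi)).astype(np.uint8)
    k,l,st,c=cv2.connectedComponentsWithStats(m); i=1+np.argmax(st[1:,4])
    p=P[l==i]; r=cv2.minAreaRect((p[:,:2]*1000).astype(np.float32)); print(n,st[i],'rect',np.round(r,2) if 0 else r,'z',np.median(p[:,2]),'mean',p.mean(0))
E
python3 car.py
```

```text
post [245 186  12  18 195] rect ((472.1296081542969, -305.3143310546875), (20.372745513916016, 13.872511863708496), 6.505209922790527) z 0.06617699564910223 mean [ 0.47071156 -0.30549873  0.06558539]
plate [ 231  159   40   50 1453] rect ((472.1990661621094, -305.3610534667969), (70.45904541015625, 51.98982238769531), 7.1063079833984375) z 0.014713871962627134 mean [ 0.46714382 -0.30566258  0.01484071]
```

View pics/w2.png

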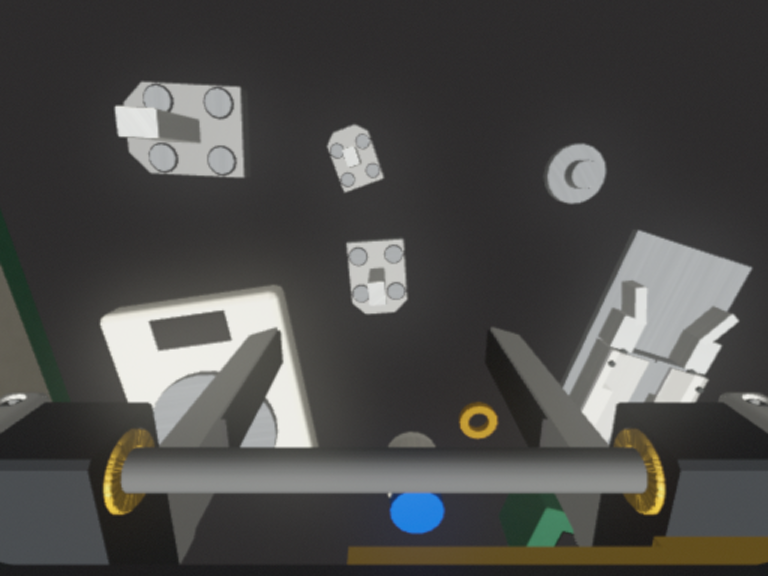

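The measured plate is 70.5x52.0 mm and the post 20.4x13.9 mm at z 66 mm, so this is the right carrier. In w2 it sits at (377,275) with its nose outward. Its origin is (0.4722,-0.3053) and its yaw 7.1°. I'll half-close the fingers and go down on the post.

Run:
```python
from h import *
plan([(.4722,-.3053,.12,97.1),(.4722,-.3053,.040,97.1)])
```

```text
(0.4722, -0.3053, 0.12) dp [-0.0208 -0.0066  0.1004] dr [ 0.0012  0.0003 -0.0708]
(0.4722, -0.3053, 0.04) dp [-0.0207 -0.0067  0.1804] dr [ 0.0012  0.0003 -0.0708]
```

To row units: -0.07 rad / 6.2832 = -0.0111.

servo_tool(grip=[0.5,0.5,0.5,0.5,0.5,0.5,0.5,0.5,0.5,0.5], delta_pos=[[-0.021,-0.0066,0.03],[-0.021,-0.0066,0.07],[-0.021,-0.0066,0.1],[-0.021,-0.0066,0.1],[-0.0208,-0.0066,0.12],[-0.0208,-0.0066,0.145],[-0.0208,-0.0066,0.165],[-0.0208,-0.0066,0.18],[-0.0208,-0.0066,0.18],[-0.0208,-0.0066,0.18]], dr=[[0.0002,0,-0.0111],[0.0002,0,-0.0111],[0.0002,0,-0.0111],[0.0002,0,-0.0111],[0.0002,0,-0.0111],[0.0002,0,-0.0111],[0.0002,0,-0.0111],[0.0002,0,-0.0111],[0.0002,0,-0.0111],[0.0002,0,-0.0111]])

```text
time: 4.32
eef_pos: [0.4721, -0.3079, 0.0414]
orientation: [-0.189, 3.135, -0.003]
ft_force: [-0.0, 0.7, -0.4]
gripper_width: 0.0472
gripper_force: 0.0
```

servo_tool(grip=[0,0,0,0,0,0], delta_pos=[[0,0,0],[0,0,0],[0,0,0],[0,0,0],[0,0,0],[0,0,0]], dr=[[0,0,0],[0,0,0],[0,0,0],[0,0,0],[0,0,0],[0,0,0]])

```text
time: 5.08
eef_pos: [0.4713, -0.3075, 0.0406]
orientation: [0.189, -3.136, 0.001]
ft_force: [-0.5, 0.5, 2.8]
gripper_width: 0.0138
gripper_force: 30.0
```

Run:
```python
from h import *
s=read_state();print(s['time'],s['eef_pos'],R.from_rotvec(s['orientation']).as_matrix()[:,1],s['ft_force'],s['gripper_width'])
plan([(.4722,-.3053,.12,97.1),(.4635,-.0156,.13,75.7),(.4635,-.0156,.05,75.7)])
```

```text
5.075 [ 0.47134229 -0.30751177  0.04056985] [-1.19984805e-01  9.92775442e-01 -7.54166030e-04] [-0.54800511  0.46338596  2.75869392] 0.013792881882235465
(0.4722, -0.3053, 0.12) dp [-0.0011  0.002  -0.0794] dr [-0.0008 -0.0001 -0.0036]
(0.4635, -0.0156, 0.13) dp [-0.0272  0.2907 -0.0897] dr [-8.000e-04  1.000e-04  3.699e-01]
(0.4635, -0.0156, 0.05) dp [-0.0272  0.2907 -0.0097] dr [-8.000e-04  1.000e-04  3.699e-01]
```

To row units: 0.37 rad / 6.2832 = 0.0589.

servo_tool(grip=[0,0,0,0,0,0,0,0,0,0,0,0,0,0,0], delta_pos=[[0,0,-0.02],[0,0,-0.05],[0,0,-0.08],[-0.002,0.03,-0.09],[-0.007,0.07,-0.09],[-0.012,0.11,-0.09],[-0.017,0.15,-0.09],[-0.02,0.19,-0.09],[-0.024,0.23,-0.09],[-0.028,0.265,-0.09],[-0.032,0.289,-0.09],[-0.032,0.289,-0.07],[-0.032,0.289,-0.05],[-0.032,0.289,-0.05],[-0.032,0.289,-0.05]], dr=[[0,0,0],[0,0,0],[0,0,0],[0,0,0.008],[0,0,0.0159],[0,0,0.0239],[0,0,0.0318],[0,0,0.0398],[0,0,0.0477],[0,0,0.0557],[0,0,0.0589],[0,0,0.0589],[0,0,0.0589],[0,0,0.0589],[0,0,0.0589]])

```text
time: 6.95
eef_pos: [0.4687, -0.0171, 0.0905]
orientation: [0.392, 3.117, -0.002]
ft_force: [0.0, -0.0, -1.5]
gripper_width: 0.0138
gripper_force: 30.0
```

Run:
```python
from h import *
s=read_state();print(s['time'],s['eef_pos'],s['ft_force'],s['gripper_width'],s['gripper_force'])
K,T=cam('wrist');im,d=snapshot('wrist');np.savez('w3.npz',im=im,d=d,K=K,T=T);save('w3',im,1.5)
plan([(.4687,-.0169,.09,75.7),(.4687,-.0169,.0490,75.7)])
```

```text
6.95 [ 0.46866866 -0.01713087  0.09047268] [ 0.02061465 -0.0383696  -1.53198875] 0.013763340601127853 29.999569058418274
(0.4687, -0.0169, 0.09) dp [0.0003 0.0002 0.0007] dr [-0.0008  0.0014 -0.0007]
(0.4687, -0.0169, 0.049) dp [0.0004 0.0002 0.0417] dr [-0.0008  0.0014 -0.0007]
```

View pics/w3.png

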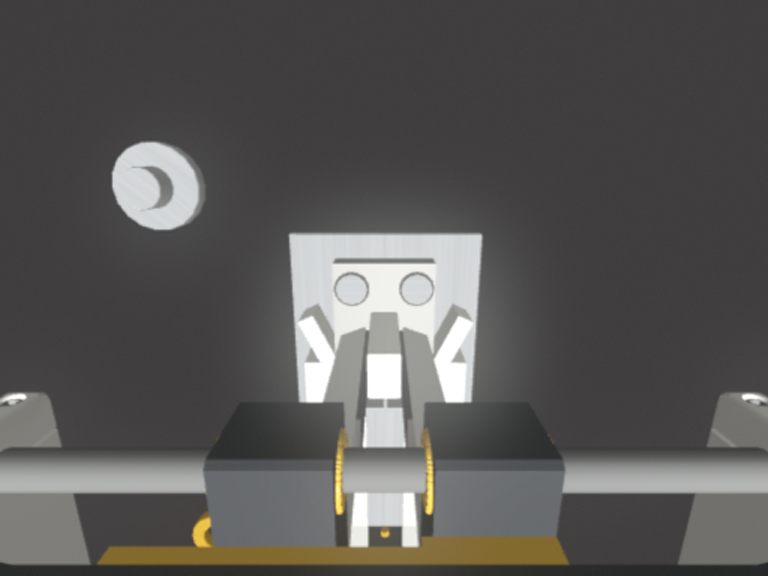

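w3 shows the carrier held level, with its tail edge from (333,260) to (435,260), over the apron, whose edge runs from (290,234) to (482,234). I'll check the lateral and yaw offset numerically.

Run:
```python
from h import *
z=np.load('w3.npz');im,d,K,T=[z[k] for k in('im','d','K','T')]
g=cv2.GaussianBlur(cv2.cvtColor(im,cv2.COLOR_RGB2GRAY),(0,0),.7).astype(float)
def e(a,b,v):
    dd=abs(np.diff(g[v,a:b])); i=np.argmax(dd); s=slice(max(i-1,0),i+2); return a+.5+(np.arange(len(dd))[s]*dd[s]).sum()/dd[s].sum()
def mid(rows,la,ra,zz):
    l=ray([(e(*la,v),v) for v in rows],zz,K,T)[:,:2]; r=ray([(e(*ra,v),v) for v in rows],zz,K,T)[:,:2]
    a=np.radians(-14.32);y=np.array([-np.sin(a),np.cos(a)]);x=np.array([np.cos(a),np.sin(a)])
    dx=np.array([.5365,-.0342]); 
    c=((l+r)/2-dx); print('width',((r-l)@y).mean().round(4),'lat',(c@y).mean().round(5),(np.polyfit(c@x,c@y,1)[0]*57.3).round(2),'x',(c@x).mean().round(4))
mid(range(160,171),(185,205),(308,330),.008)
mid(range(178,200),(215,229),(283,297),.0905-.0405+.014)
C=cloud(d,K,T);print(np.median(C[178:182,240:270,2]))
```

```text
width 0.1207 lat 3e-05 0.66 x -0.1011
width 0.0493 lat -0.00084 -0.23 x -0.0936
0.06421117869269269
```

To row units: 0.001 rad / 6.2832 = 0.0002.

servo_tool(grip=[0,0,0,0,0,0], delta_pos=[[0,0.0006,0.015],[0,0.0006,0.03],[0,0.0006,0.038],[0,0.0006,0.04],[0,0.0006,0.041],[0,0.0006,0.041]], dr=[[0,0.0002,0],[0,0.0002,0],[0,0.0002,0],[0,0.0002,0],[0,0.0002,0],[0,0.0002,0]])

```text
time: 7.75
eef_pos: [0.4689, -0.0164, 0.0494]
orientation: [-0.391, -3.117, 0.001]
ft_force: [-0.5, 0.1, -2.4]
gripper_width: 0.014
gripper_force: 30.0
```

servo_tool(grip=[0,0,0,0], delta_pos=[[0,0,0.0004],[0,0,0.0007],[0,0,0.0007],[0,0,0.0007]], dr=[[0,0,0],[0,0,0],[0,0,0],[0,0,0]])

```text
time: 8.25
eef_pos: [0.4686, -0.0163, 0.0485]
orientation: [-0.391, -3.116, 0.001]
ft_force: [-0.3, -0.4, -1.5]
gripper_width: 0.0141
gripper_force: 30.0
```

Run:
```python
from h import *
s=read_state();print(s['time'],s['eef_pos'],s['ft_force'],s['ft_torque'])
```

```text
8.25 [ 0.46863045 -0.01633577  0.04853765] [-0.34774815 -0.43642565 -1.47439223] [0.0264904  0.04704263 0.02372678]
```

servo_tool(grip=[0,0,0,0,0,0,0,0,0,0,0,0], delta_pos=[[-0.005,0,0],[-0.01,0,0],[-0.015,0,0],[-0.02,0,0],[-0.025,0,0],[-0.03,0,0],[-0.034,0,0],[-0.038,0,0],[-0.042,0,0],[-0.046,0,0],[-0.05,0,0],[-0.054,0,0]], dr=[[0,0,0],[0,0,0],[0,0,0],[0,0,0],[0,0,0],[0,0,0],[0,0,0],[0,0,0],[0,0,0],[0,0,0],[0,0,0],[0,0,0]])

```text
time: 9.75
eef_pos: [0.5198, -0.0294, 0.0486]
orientation: [-0.391, -3.114, 0.001]
ft_force: [-3.3, 0.7, 5.8]
gripper_width: 0.0138
gripper_force: 30.0
```

```bash
cat > st.py <<'E'
from h import *
s=read_state();a=np.radians(-14.32);x=np.array([np.cos(a),np.sin(a)]);y=np.array([-x[1],x[0]]);p=s['eef_pos'][:2]-[.5365,-.0342];f=s['ft_force']
Y=R.from_rotvec(s['orientation']).as_matrix()
print('t',s['time'],'bay x,y mm',(p@x*1e3).round(2),(p@y*1e3).round(2),'z',s['eef_pos'][2].round(4),'F bay',(f[:2]@x).round(2),(f[:2]@y).round(2),f[2].round(2),'tau',s['ft_torque'].round(2),'yawY',np.degrees(np.arctan2(Y[1,1],Y[0,1])).round(2),'tilt',Y[:2,2].round(4))
E
python3 st.py
```

```text
t 9.75 bay x,y mm -17.33 0.51 z 0.0486 F bay -3.39 -0.1 5.84 tau [ 0.21  0.65 -0.02] yawY 75.7 tilt [-0.0032 -0.0001]
```

servo_tool(grip=[0,0,0,0,0,0], delta_pos=[[-0.002,0,-0.0004],[-0.005,0,-0.0006],[-0.008,0,-0.0006],[-0.011,0,-0.0006],[-0.014,0,-0.0006],[-0.017,0,-0.0006]], dr=[[0,0,0],[0,0,0],[0,0,0],[0,0,0],[0,0,0],[0,0,0]])

```text
time: 10.5
eef_pos: [0.5381, -0.0341, 0.0489]
orientation: [0.392, 3.117, -0.002]
ft_force: [-1.9, 1.2, -1.6]
gripper_width: 0.0138
gripper_force: 30.0
```

```bash
python3 st.py
```

```text
t 10.5 bay x,y mm 1.53 0.47 z 0.0489 F bay -2.11 0.69 -1.63 tau [0.1  0.39 0.05] yawY 75.68 tilt [-0.0001 -0.001 ]
```

servo_tool(grip=[0,0,0,0,0,0,0,0,0,0], delta_pos=[[-0.004,0,0],[-0.008,0,0],[-0.012,0,0],[-0.016,0,0],[-0.02,0,0],[-0.024,0,0],[-0.028,0,0],[-0.032,0,0],[-0.036,0,0],[-0.04,0,0]], dr=[[0,0,0],[0,0,0],[0,0,0],[0,0,0],[0,0,0],[0,0,0],[0,0,0],[0,0,0],[0,0,0],[0,0,0]])

```text
time: 11.75
eef_pos: [0.5764, -0.0438, 0.049]
orientation: [-0.391, -3.116, 0.001]
ft_force: [-0.4, 0.2, -3.4]
gripper_width: 0.0135
gripper_force: 30.0
```

```bash
python3 st.py
python3 - <<'E'
exec(open('bay.py').read().split('# proj')[0].replace('print','(lambda *a:0)'))
for zz in (.02,.028,.034):
    p=ray((257,259.5),zz,K,T)[0,:2]-door; __import__('sys').stdout.write(f'stop at z{zz}: {p@x:.4f} {p@y:.4f}\n')
E
```

```text
t 11.75 bay x,y mm 41.06 0.53 z 0.049 F bay -0.41 0.15 -3.43 tau [ 0.04  0.11 -0.06] yawY 75.69 tilt [-0.0009 -0.0007]
stop at z0.02: 0.1104 0.0003
stop at z0.028: 0.1058 0.0002
stop at z0.034: 0.1024 0.0002
```

servo_tool(grip=[0,0,0,0,0,0,0,0,0], delta_pos=[[-0.004,0,0],[-0.008,0,0],[-0.012,0,0],[-0.016,0,0],[-0.02,0,0],[-0.023,0,0],[-0.026,0,0],[-0.028,0,0],[-0.028,0,0]], dr=[[0,0,0],[0,0,0],[0,0,0],[0,0,0],[0,0,0],[0,0,0],[0,0,0],[0,0,0],[0,0,0]])

```text
time: 12.88
eef_pos: [0.6036, -0.0508, 0.0491]
orientation: [-0.392, -3.117, 0.001]
ft_force: [0.3, -0.6, -2.4]
gripper_width: 0.0138
gripper_force: 30.0
```

```bash
python3 st.py
```

```text
t 12.875 bay x,y mm 69.17 0.49 z 0.0491 F bay 0.45 -0.5 -2.44 tau [-0.    0.07 -0.05] yawY 75.68 tilt [-0.0003 -0.0008]
```

Nose at about 104 mm with no force. From here I feel for the stop in 0.5 mm rows.

servo_tool(grip=[0,0,0,0,0,0], delta_pos=[[-0.0005,0,0],[-0.001,0,0],[-0.0015,0,0],[-0.002,0,0],[-0.0025,0,0],[-0.003,0,0]], dr=[[0,0,0],[0,0,0],[0,0,0],[0,0,0],[0,0,0],[0,0,0]])

```text
time: 13.62
eef_pos: [0.6062, -0.0515, 0.049]
orientation: [-0.391, -3.116, 0.001]
ft_force: [-0.1, 0.2, -1.6]
gripper_width: 0.0136
gripper_force: 30.0
```

servo_tool(grip=[0,0,0,0], delta_pos=[[-0.0005,0,0],[-0.001,0,0],[-0.0015,0,0],[-0.002,0,0]], dr=[[0,0,0],[0,0,0],[0,0,0],[0,0,0]])

```text
time: 14.12
eef_pos: [0.6081, -0.0519, 0.049]
orientation: [-0.391, -3.116, 0.001]
ft_force: [0.2, -0.0, -1.4]
gripper_width: 0.0137
gripper_force: 30.0
```

servo_tool(grip=[0,0,0,0], delta_pos=[[-0.0004,0,0],[-0.0008,0,0],[-0.0012,0,0],[-0.0015,0,0]], dr=[[0,0,0],[0,0,0],[0,0,0],[0,0,0]])

```text
time: 14.62
eef_pos: [0.6096, -0.0524, 0.0489]
orientation: [-0.391, -3.116, 0.001]
ft_force: [-0.4, -0.9, -1.9]
gripper_width: 0.0139
gripper_force: 30.0
```

servo_tool(grip=[0,0,0,0], delta_pos=[[-0.0004,0,0],[-0.0008,0,0],[-0.0012,0,0],[-0.0015,0,0]], dr=[[0,0,0],[0,0,0],[0,0,0],[0,0,0]])

```text
time: 15.12
eef_pos: [0.6111, -0.0527, 0.049]
orientation: [-0.391, -3.116, 0.001]
ft_force: [-0.4, 0.8, -1.2]
gripper_width: 0.0135
gripper_force: 30.0
```

```bash
python3 st.py
python3 - <<'E'
exec(open('bay.py').read().split('# proj')[0].replace('print','(lambda *a:0)'))
import sys
for v in range(250,280,2):
    p=C[v,254:260]; q=np.median(p,0); sys.stdout.write(f'{v} x {(q[:2]-door)@x:.4f} z {q[2]:.4f} {g[v,257]:.0f}\n')
E
```

```text
t 15.125 bay x,y mm 76.84 0.54 z 0.049 F bay -0.6 0.68 -1.22 tau [-0.02  0.06 -0.01] yawY 75.68 tilt [-0.0009 -0.0007]
250 x 0.1005 z 0.0081 215
252 x 0.1032 z 0.0081 215
254 x 0.1074 z 0.0079 215
256 x 0.1107 z 0.0084 212
258 x 0.1130 z 0.0091 184
260 x 0.1125 z 0.0177 185
262 x 0.1147 z 0.0200 151
264 x 0.1151 z 0.0260 128
266 x 0.1147 z 0.0317 139
268 x 0.1185 z 0.0317 150
270 x 0.1220 z 0.0320 150
272 x 0.1253 z 0.0320 154
274 x 0.1330 z 0.0245 193
276 x 0.1369 z 0.0249 214
278 x 0.1401 z 0.0254 214
```

Depth puts the stop face at about 115 mm, so contact should come with the origin near 80 mm. It is now at 76.8 mm.

servo_tool(grip=[0,0,0,0], delta_pos=[[-0.0004,0,0],[-0.0008,0,0],[-0.0012,0,0],[-0.0015,0,0]], dr=[[0,0,0],[0,0,0],[0,0,0],[0,0,0]])

```text
time: 15.62
eef_pos: [0.6125, -0.0531, 0.0489]
orientation: [-0.391, -3.116, 0.001]
ft_force: [0.4, -0.5, -2.2]
gripper_width: 0.0135
gripper_force: 30.0
```

servo_tool(grip=[0,0,0], delta_pos=[[-0.0003,0,0],[-0.0006,0,0],[-0.0009,0,0]], dr=[[0,0,0],[0,0,0],[0,0,0]])

```text
time: 16.0
eef_pos: [0.6128, -0.0532, 0.0488]
orientation: [-0.391, -3.115, 0.001]
ft_force: [-1.4, 0.7, -2.4]
gripper_width: 0.0138
gripper_force: 30.0
```

servo_tool(grip=[0,0,0], delta_pos=[[-0.0002,0,0],[-0.0004,0,0],[-0.0004,0,0]], dr=[[0,0,0],[0,0,0],[0,0,0]])

```text
time: 16.38
eef_pos: [0.6129, -0.0531, 0.0487]
orientation: [-0.391, -3.115, 0.001]
ft_force: [-3.6, 0.3, -1.2]
gripper_width: 0.0136
gripper_force: 30.0
```

```bash
python3 st.py
```

```text
t 16.375 bay x,y mm 78.67 0.53 z 0.0487 F bay -3.61 -0.59 -1.18 tau [0.19 0.9  0.  ] yawY 75.69 tilt [-0.0027 -0.0003]
```

The stop is felt: travel stalls while the force climbs to 3.6 N. I'll seat it a touch more firmly and down onto the floor, then let go.

servo_tool(grip=[0,0,0,0], delta_pos=[[-0.0001,0,0.0002],[-0.0003,0,0.0003],[-0.0005,0,0.0004],[-0.0005,0,0.0004]], dr=[[0,0,0],[0,0,0],[0,0,0],[0,0,0]])

```text
time: 16.88
eef_pos: [0.6129, -0.0532, 0.0487]
orientation: [-0.391, -3.114, 0.001]
ft_force: [-5.3, 1.1, 3.7]
gripper_width: 0.014
gripper_force: 30.0
```

```bash
python3 st.py
```

```text
t 16.875 bay x,y mm 78.7 0.52 z 0.0487 F bay -5.44 -0.28 3.73 tau [ 0.36  1.45 -0.05] yawY 75.69 tilt [-0.0035 -0.    ]
```

servo_tool(grip=[0.2,0.35,0.5,0.5,0.5], delta_pos=[[0,0,0],[0,0,0],[0,0,0],[0,0,0],[0,0,0]], dr=[[0,0,0],[0,0,0],[0,0,0],[0,0,0],[0,0,0]])

```text
time: 17.5
eef_pos: [0.6144, -0.0536, 0.0486]
orientation: [-0.391, -3.117, 0.001]
ft_force: [0.2, -0.8, -0.8]
gripper_width: 0.0468
gripper_force: 0.0
```

servo_tool(grip=[0.5,0.5,0.5,0.5,0.5,0.5,0.5,0.5,0.5,0.5], delta_pos=[[0,0,-0.01],[0,0,-0.03],[0,0,-0.06],[0,0,-0.1],[0.03,0,-0.14],[0.06,0,-0.17],[0.09,0,-0.18],[0.11,0,-0.18],[0.11,0,-0.18],[0.11,0,-0.18]], dr=[[0,0,0],[0,0,0],[0,0,0],[0,0,0],[0,0,0],[0,0,0],[0,0,0],[0,0,0],[0,0,0],[0,0,0]])

```text
time: 18.75
eef_pos: [0.5089, -0.0264, 0.229]
orientation: [0.391, 3.116, -0.001]
ft_force: [0.1, 0.5, -0.2]
gripper_width: 0.0468
gripper_force: 0.0
```

```bash
python3 st.py
python3 - <<'E'
from h import *
K,T=cam('wrist');im,d=snapshot('wrist');np.savez('w4.npz',im=im,d=d,K=K,T=T)
save('w4',im[130:310,195:320],3.3)
P=cloud(d,K,T); a=np.radians(-14.32);x=np.array([np.cos(a),np.sin(a)]);y=np.array([-x[1],x[0]])
B=np.stack([(P[...,:2]-[.5365,-.0342])@x,(P[...,:2]-[.5365,-.0342])@y],-1)*1e3
m=(P[...,2]>.070)&(P[...,2]<.079)&(abs(B[...,1])<20)&(B[...,0]>50)&(B[...,0]<110)
r=cv2.minAreaRect(B[m].astype(np.float32));print('post',r,np.median(P[m][:,2]))
m=(P[...,2]>.024)&(P[...,2]<.036)&(abs(B[...,1])<24)&(abs(B[...,0])<12)
print('leaf pts',m.sum(),B[m].mean(0),B[m][:,0].std())
E
```

```text
t 18.75 bay x,y mm -28.68 0.72 z 0.229 F bay -0.03 0.52 -0.25 tau [-0.   -0.01 -0.01] yawY 75.68 tilt [ 0.0006 -0.0009]
post ((78.88442993164062, -0.13920879364013672), (20.051916122436523, 12.018699645996094), 0.2322814017534256) 0.07424175289515322
leaf pts 98 [-0.22843557 -0.19927943] 1.4253837373255487
```

View pics/w4.png

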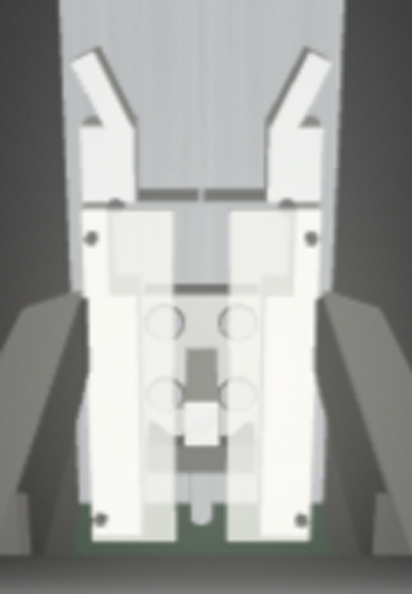

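The crop shows both leaves in one straight shut line at crop row 195. The carrier is under the roof with its nose against the dark stop at row 445. The post stands at bay x 78.9 mm, so the nose is at 113.9 mm and matches the stop I felt. The gripper is clear, so I'm handing in.

```bash
python3 -c "
from station import workorder
print(workorder.job_done())"
```

```text
the job is handed in; nothing more can be done
None
```

The job is handed in: the carrier's nose is home against the end stop, both flaps are shut behind it and the gripper is clear; the highest force I read while pushing was about 7 N, though I only read it at the end of each move.

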